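# Clear the beam path and hold the shutter open

## Task

Two wooden offcuts are lying in the beam path on the black breadboard: put both into the blue bin. Then flip the yellow safety catch on the shutter fully back, and only after that pull the shutter lever with the red grip all the way towards the robot side and hold it there against its spring: finish still holding it, because it springs shut when let go. Leave the screwdriver, lens mount and power meter where they are.

Things in the scene. Friction and masses are not known exactly. Their poses are not given: they have to be found in the camera images.
- board: Black optical breadboard, 180 (x) by 560 (y) by 12 mm thick, fixed to the table, carrying the shutter at one end and the beam stop at the other; origin: centre of its underside, on the table. Its x axis points roughly away from the robot (it may be turned by up to 0.3 rad), y to the robot's left, z up. The beam path runs along y between shutter and beam stop; the offcuts lie there.
- shutter_top (a point): Centre of the top of the shutter housing, an aluminium block 110 (x) by 100 (y) mm, fixed at board (0, 180) mm, its top 82 mm above the table; a slot 22 mm wide runs along x through it and the lever stands out of the slot. Axes as the board's.
- beam_stop (a point): Middle of the beam stop's black plate, 70 (x) by 8 (y) by 60 mm high on a post, fixed at board (12, -250) mm; its top is 105 mm above the table.
- lever (a joint): Shutter lever: steel stem 12 mm thick with a red cross grip at its end (T-handle). 0 = at rest (shut), leaning 0.35 rad from upright to the board's +x; it grows to 0.7 rad, the stop, leaning 0.35 rad to the board's -x (pulled towards the robot), 106 mm of grip travel. A spring returns it: about 3 N at the grip at first, 7 N at the stop. The shut catch blocks it.
- lever_hinge (a point): Point on the lever's hinge line, which runs along the board's y: board (0, 180) mm, 32 mm above the table, inside the housing. The red grip's centre turns about it at 155 mm.
- lever_grip (a point): Centre of the red cross grip, a cylinder 28 mm across and 44 mm long lying along the board's y, with flat ends; 178 mm above the table at rest, 187 mm half way. It can be pinched from above by its flat ends (it then turns between the fingers), or hooked from behind.
- catch (a joint): Yellow safety catch on top of the housing, turning about a line along the board's x. 0 = shut: its bar, 10 mm thick and 12 mm high, lies across the slot on the robot's side of the stem and blocks it. 1.4 rad = fully back (stop): the bar stands upright, clear of the stem, its end 138 mm above the table. Push its tab to the board's +y; it stays where left (about 1 to 2 N).
- catch_hinge (a point): Point on the catch's hinge line: board (0, 216) mm, 92 mm above the table. The bar reaches 46 mm from it.
- catch_tab (a point): Middle of the upper edge of the catch's thumb tab: flat, yellow, 26 mm wide (along the board's x), 8 mm thick, 55 mm long from the hinge line up, at board x = -30 mm. Shut it leans 0.45 rad from upright to the board's -y, top edge 142 mm above the table, 24 mm to -y of the hinge line; fully back 0.95 rad to +y, top edge 124 mm high, 45 mm to +y of the hinge line.
- offcut_a: Pale wooden offcut, loose on the breadboard: 60 (x) by 34 (y) mm, 28 mm high, with a step: its last 18 mm at +x are only 16 mm high; origin: centre of its underside; about 40 g. Grip across y.
- offcut_a_mid (a point): Middle of the pale offcut, 14 mm above its underside.
- offcut_b: Brown wooden offcut, loose on the breadboard: 44 (x) by 36 (y) mm, 34 mm high; above 18 mm only the part from x = -22 to +8 mm is solid; origin: centre of its underside; about 50 g. Grip across y.
- offcut_b_mid (a point): Middle of the brown offcut, 17 mm above its underside.
- bin: Blue open bin, fixed to the table, 130 (x) by 180 (y) by 100 mm high, walls and floor 5 mm; origin: centre of its underside.
- screwdriver: Bystander: small screwdriver with a yellow handle, 140 mm long, lying on the table between the robot and the breadboard, its length (x) across the robot's front; origin: middle of its length, underside.
- lens_mount: Bystander: lens in a round black mount on a post, 44 mm across, 100 mm high, on the table beyond the breadboard; origin: centre of its underside.
- power_meter: Bystander: red box 60 by 100 by 35 mm, on the table beyond the breadboard; origin: centre of its underside.
Mind the look-alikes: they are no part of the job. Leave any green or orange look-alike of the offcut_a alone. What is shaped like the offcut_b but green or purple is not meant.

How it is judged:
By the outcome, as a careful person would: the job done as asked, in the order asked, and still so for the second after the job is handed in, while the arm keeps its last pose, push and grip.
It also fails if it takes over 72 s, if anything falls off the work surface, if the arm or the gripper's body presses on something with over 40 N, if the wrist force passes 120 N, or if a joint passes its speed limit or range.

## Robot

A 6-joint arm with a two-finger parallel gripper is mounted at the origin on the work surface. World frame = base frame: x ahead of the robot, y to its left, z up, the work surface at z = 0. Lengths are in mm, angles in rad, forces in N, time in s.
With the tool pointing down it reaches from about 275 to 1000 mm from the base axis. Payload 8.4 kg.
Tool frame: the origin (TCP) lies on the mounting face of the last link; the fingertips stand 173 mm ahead of it and the grasp point (between the pads) lies 155 mm ahead of it; z points along the fingers, y is the direction in which the jaws open and shut (so a half turn about z gives the same grasp; the last joint's range is limited). The gripper opens to 85 mm and grips with 20 to 120 N. Pads are 22 mm wide; open, the fingers measure 114 mm over their backs; the gripper's body (76 mm by 85 mm) begins 54 mm behind the grasp point. The pads swing forward as they close: fully open they stand 13 mm farther back than shut.
Start: joints at [1.112, 0.353, 1.633, -0, 1.155, -0.002], TCP at [275.674, 560.922, 404.681] pointing down, gripper open.
Joint ranges: [-2.63, 2.63], [-0.92, 2.1], [0.06, 2.66], [-1.3, 4.44], [0, 2.69], [-3.02, 3.02]. Speed limits (rad/s): [2.22, 2.22, 2.79, 3.14, 3.14, 3.14].

## Interface

Orientations are given as [roll, pitch, yaw] about the fixed x, y, z axes, in that order (R = Rz(yaw) Ry(pitch) Rx(roll)).
In Python, from rig import readout, imaging, ticket gives the robot as it stands.
- The arm moves only by the tool step_arm, never from a script. Its argument "deltas" is a list of rows, each an object with "translation": the shift along the tool's x, y, z in cm, a list of three; "rot": the turn, a rotation vector about the tool's x, y, z in rad, a list of three. In form: [{"translation": [x, y, z], "rot": [rx, ry, rz]}, ...]. A call has 1 to 8 rows; each row is the pose to reach, as a shift and turn from the pose commanded when the call began, along the tool's axes at that moment; what a row does not reach only later rows make up. A row lasts 1/8 s, in which the tool goes at most 62.5 mm and 10.7 degrees, less where a joint would pass 70% of its speed; a pose out of reach is approached as far as the arm can. A call with a gripper value outside its range is refused whole. "grip" is the closure in counts, from 0 (fully open) to 255 (shut), set as the call begins (left out, the last holds). The fingers move at their own pace and stop on an object; "squeeze" is the grip in N (left out, the last holds). Time passes only in rows, so rows that repeat a pose let the fingers close. It gives the time, the measured TCP pose, the force and the opening at its end, in the units of the state.
- readout.sense(): the state, without advancing time (a new reading comes with each control period).
- imaging.grab_frame(name): name is "scene" or "top" or "wrist"; returns a dict with "image" (384x512x3 uint8, red, green, blue), "camera_matrix" (3x3 intrinsics, pixels), "k1" (the pictures are not rectified: a ray, as slopes to the right and down, at radius r is drawn at 1 + k1 r^2 times it, then the intrinsics apply), "world_to_cam" (4x4, takes a point from world to camera coordinates). Camera axes: x right, y up, looking along -z (the intrinsics and any distortion apply to the point x, -y, -z); pixel columns grow to the right and rows downward; lengths in mm; the calibration is good to about 2 mm. A picture is of the moment at which its call begins. There is no depth.
- ticket.sign_off(): hands the job in, once; it reports no verdict.
The state is a dict: "clock": time; "qpos": joint angles; "qvel": joint speeds; "joint_efforts": joint torques, N m; "eef_pos": TCP position; "tcp_rot": TCP orientation; "contact_force": force on the tool from outside, world axes, zero at the start; "wrist_torque": the same for the moment, N m; "opening": opening from 0.0 (shut) to 1.0 (fully open).
Only numpy, scipy, OpenCV 4.12 (cv2) and the standard library are available. Lean on these libraries where they do the work, as an engineer would, in place of code of your own. Each camera call takes 0.05 s, during which the arm holds its last target.

## Working session

There is one attempt and no reset: what is moved stays moved. The work goes in short steps, Python scripts to look and compute and a tool call to move; the robot and the scene stay as the last step left them, time stands still between calls to the robot, and variables do not carry over. Pictures are saved under pics/ and viewed, and the job is handed in when it is done.

Besides the shell and the picture viewer there is one more tool, called after "Request:" as name([rows], argument=value, ...), one row to a line, values as JSON. step_arm: Moves the arm, as the interface text tells. Its arguments: {"type":"object","properties":{"deltas":{"type":"array","items":{"type":"object","properties":{"translation":{"type":"array","items":{"type":"number"}},"rot":{"type":"array","items":{"type":"number"}}}}},"grip":{"type":"number"},"squeeze":{"type":"number"}},"required":["deltas"]}

```bash
ls; mkdir -p pics
cat > h.py <<'E'
import numpy as np, cv2
from rig import readout, imaging, ticket
def grab(n,tag):
    f=imaging.grab_frame(n); cv2.imwrite(f'pics/{tag}.png',f['image'][:,:,::-1]); 
    np.savez(f'pics/{tag}.npz',**{k:np.array(v) for k,v in f.items()}); return f
def load(tag): return dict(np.load(f'pics/{tag}.npz'))
def ray(f,u,v):
    K=f['camera_matrix'];k1=float(f['k1'])
    p=cv2.undistortPoints(np.array([[[u,v]]],float),K,np.array([k1,0,0,0,0.]),None,None,).ravel()
    d=np.array([p[0],-p[1],-1.]);M=f['world_to_cam'];R=M[:3,:3];t=M[:3,3]
    return -R.T@t, R.T@d
def onz(f,u,v,z):
    o,d=ray(f,u,v); return o+d*(z-o[2])/d[2]
def tri(f1,p1,f2,p2):
    o1,d1=ray(f1,*p1);o2,d2=ray(f2,*p2)
    s=np.linalg.lstsq(np.c_[d1,-d2],o2-o1,rcond=None)[0]
    a=o1+s[0]*d1;b=o2+s[1]*d2; return (a+b)/2,np.linalg.norm(a-b)
def proj(f,P):
    M=f['world_to_cam'];c=M[:3,:3]@np.array(P,float)+M[:3,3]
    x,y=c[0]/-c[2],-c[1]/-c[2];r2=x*x+y*y;s=1+float(f['k1'])*r2
    q=f['camera_matrix']@np.array([x*s,y*s,1]);return q[:2]
E
python3 - <<'E'
from h import *
for n in('scene','top','wrist'):
    f=grab(n,n+'0'); print(n,f['k1'],f['camera_matrix'].tolist()); print(np.round(f['world_to_cam'],3))
print(readout.sense())
E
```

```text
pics
scene -0.11353334911942956 [[355.8133108584924, 0.0, 251.7806007249992], [0.0, 355.8133108584924, 185.49600249911282], [0.0, 0.0, 1.0]]
[[-6.690000e-01  7.440000e-01 -6.000000e-03  4.269380e+02]
 [-5.330000e-01 -4.730000e-01  7.010000e-01  2.195690e+02]
 [ 5.180000e-01  4.720000e-01  7.130000e-01 -1.192693e+03]
 [ 0.000000e+00  0.000000e+00  0.000000e+00  1.000000e+00]]
top 0.07344347513421964 [[492.2021159258094, 0.0, 256.28770345806885], [0.0, 492.2021159258094, 196.05480533488756], [0.0, 0.0, 1.0]]
[[-1.100000e-02 -1.000000e+00 -2.400000e-02 -5.700000e+00]
 [ 9.880000e-01 -1.500000e-02  1.560000e-01 -5.962830e+02]
 [-1.560000e-01 -2.200000e-02  9.870000e-01 -1.293989e+03]
 [ 0.000000e+00  0.000000e+00  0.000000e+00  1.000000e+00]]
wrist -0.049035552176593986 [[279.4420083132479, 0.0, 256.99465291378806], [0.0, 279.4420083132479, 188.93250235872154], [0.0, 0.0, 1.0]]
[[ 4.41000e-01  8.98000e-01 -1.00000e-03 -6.22829e+02]
 [-8.67000e-01  4.25000e-01 -2.60000e-01  3.39550e+01]
 [-2.33000e-01  1.16000e-01  9.66000e-01 -3.78274e+02]
 [ 0.00000e+00  0.00000e+00  0.00000e+00  1.00000e+00]]
{'clock': 0.15, 'qpos': array([ 1.11159667e+00,  3.53512022e-01,  1.63395528e+00,  4.96797170e-06,
        1.15522654e+00, -2.39667870e-03]), 'qvel': array([ 1.32457848e-03, -1.73983619e-03, -1.67006559e-03,  3.75220524e-04,
       -5.87843971e-04, -3.45025106e-05]), 'joint_efforts': array([ 2.98358318e-04, -6.05632424e+01, -3.42336810e+01, -6.77510570e-05,
        6.07443333e-03, -2.95145958e-05]), 'eef_pos': array([275.59379326, 560.7577651 , 404.12313504]), 'tcp_rot': array([-3.14049148e+00, -7.18208686e-06,  2.68478767e+00]), 'contact_force': array([0.75809533, 0.46246011, 0.28906821]), 'wrist_torque': array([-0.00056483, -0.0087381 ,  0.01880054]), 'opening': 1.0011779068729967}
```

View pics/scene0.png

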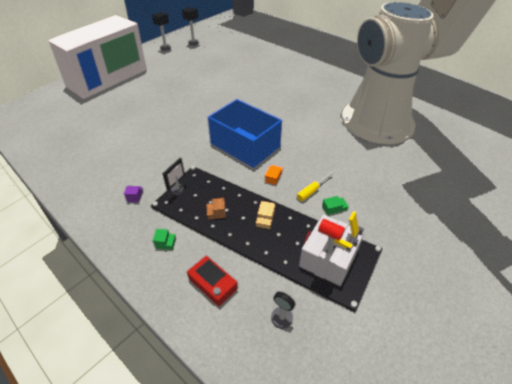

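View pics/top0.png

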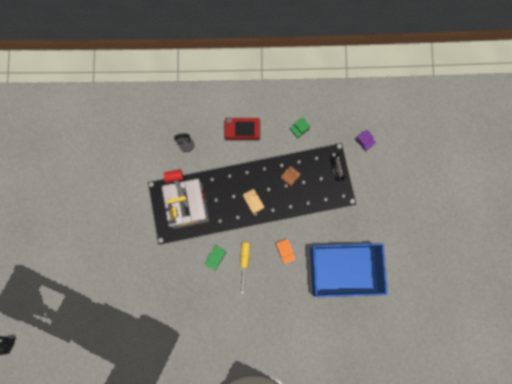

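View pics/wrist0.png

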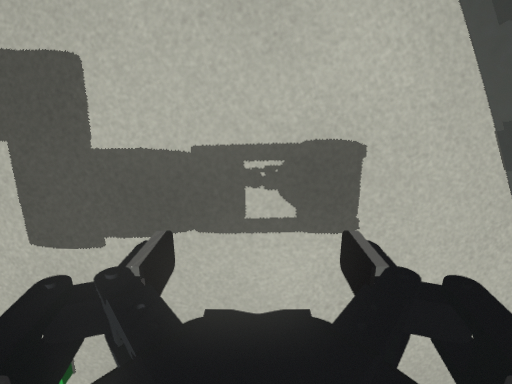

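The top view shows the board with corners near (150,182), (341,146), (355,204) and (161,243). The pale offcut is at (253,202), the brown one at (290,176), the bin around (348,270), and the shutter at (185,200) with its red grip at (173,176). I'll zoom in and measure.

Run:
```python
from h import *
t=load('top0');s=load('scene0')
a=cv2.resize(t['image'][135:250,140:365],None,fx=3.5,fy=3.5,interpolation=cv2.INTER_CUBIC)
cv2.imwrite('pics/tz.png',a[:,:,::-1])
a=cv2.resize(s['image'][150:310,140:390],None,fx=3.2,fy=3.2,interpolation=cv2.INTER_CUBIC)
cv2.imwrite('pics/sz.png',a[:,:,::-1])
def cont(f,lo,hi,roi,z,name):
    hsv=cv2.cvtColor(f['image'],cv2.COLOR_RGB2HSV);m=cv2.inRange(hsv,lo,hi)
    k=np.zeros_like(m);x0,y0,x1,y1=roi;k[y0:y1,x0:x1]=255;m&=k
    c=max(cv2.findContours(m,0,1)[0],key=cv2.contourArea)
    P=np.array([onz(f,u,v,z)[:2] for u,v in c[:,0]],np.float32)
    r=cv2.minAreaRect(P);print(name,cv2.contourArea(c),cv2.boundingRect(c),'rect',np.round(r[0],1),np.round(r[1],1),round(r[2],1)); return m
# board
hsv=cv2.cvtColor(t['image'],cv2.COLOR_RGB2HSV)
cont(t,(0,0,0),(180,255,60),(140,135,365,250),12,'board')
cont(t,(8,80,100),(28,255,255),(235,180,270,220),28,'pale@28')
cont(t,(0,60,50),(18,255,200),(275,160,305,190),34,'brown@34')
cont(t,(105,120,40),(130,255,255),(300,235,395,305),100,'bin@100')
cont(t,(0,150,80),(8,255,255),(160,165,188,185),178,'grip')
```

```text
board 9532.5 (150, 146, 203, 96) rect [611.2   2.5] [172.5 551.1] 10.8
pale@28 301.0 (243, 189, 22, 25) rect [585.9  -4.3] [65.3 40. ] 29.0
brown@34 265.0 (280, 165, 21, 22) rect [ 654.4 -106.7] [45.1 51.6] 49.6
bin@100 3623.5 (311, 243, 76, 54) rect [ 396.6 -244.4] [129.  183.5] 1.5
grip 152.0 (164, 170, 20, 13) rect [628.9 188.8] [25.6 47.4] 9.7
```

View pics/tz.png

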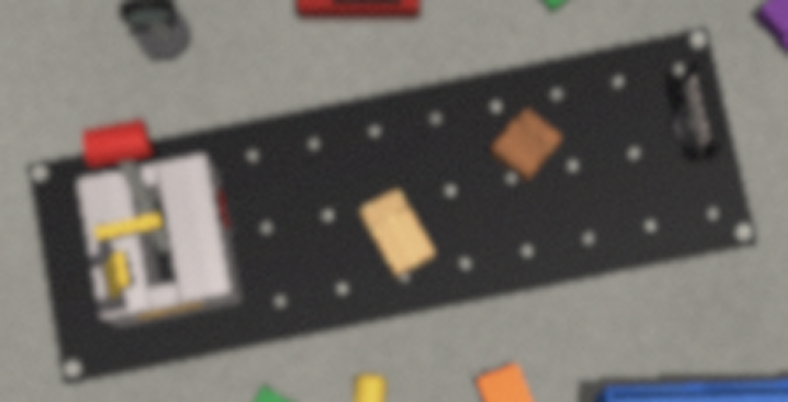

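View pics/sz.png

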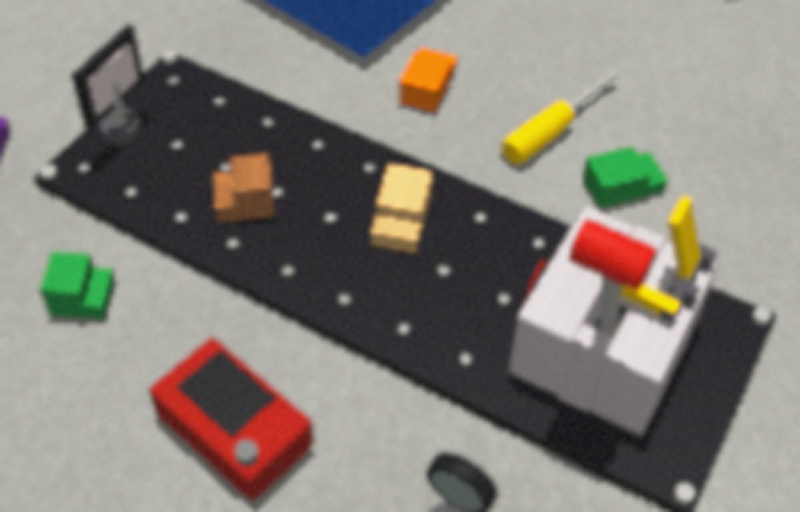

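Run:
```python
from h import *
t=load('top0');s=load('scene0')
T=lambda p:(p[0]/3.5+140-.36,p[1]/3.5+135-.36); S=lambda p:(p[0]/3.2+140-.34,p[1]/3.2+150-.34)
print('cam top',ray(t,1,1)[0],'scene',ray(s,1,1)[0])
ct=[(40,173),(698,39),(743,232),(72,369)];cs=[(685,491),(46,172),(170,58),(763,314)]
A=[]
for n,cc,F,f in(('top',ct,T,t),('sc',cs,S,s)):
    P=np.array([onz(f,*F(c),12)[:2] for c in cc]); e=P[0]+P[3]-P[1]-P[2]
    d=P[0]-P[1]+P[3]-P[2]; print(n,'c',P.mean(0),'yaw',np.arctan2(-d[0],d[1]),'L',np.linalg.norm(d)/2, np.linalg.norm(P[0]-P[3])); 
for n,c,F,f,z in(('pale hi sc',[(385,165),(433,170),(424,213),(378,207)],S,s,40),('pale top',[(359,210),(400,188),(436,250),(402,277)],T,t,40),('brown hi sc',[(235,157),(270,153),(273,187),(244,190)],S,s,46),('brown top',[(528,107),(564,138),(529,180),(492,146)],T,t,46),('grip top',[(83,128),(147,121),(151,154),(88,166)],T,t,178)):
    P=np.array([onz(f,*F(q),z)[:2] for q in c]);print(n,np.round(P,0).tolist(),P.mean(0))
for n,pt,ps in(('tab top',(118,262),(686,200)),('grip',(118,145),(613,253))): print(n,tri(t,T(pt),s,S(ps)))
m=cv2.inRange(cv2.cvtColor(t['image'],cv2.COLOR_RGB2HSV),(105,120,40),(130,255,255))
```

```text
cam top [ 386.42291209  -42.88471889 1370.70514737] scene [1020.65386517  349.82748452  699.20588114]
top c [612.1661793    2.69231666] yaw 0.1886402770856932 L 540.7084513450422 160.18847897781652
sc c [607.9578909   0.7049951] yaw 0.19236936636571103 L 542.985182292868 161.03800899775058
pale hi sc [[569.0, -35.0], [548.0, -4.0], [586.0, 19.0], [604.0, -11.0]] [576.77424216  -7.65029947]
pale top [[602.0, 25.0], [619.0, -7.0], [569.0, -35.0], [548.0, -8.0]] [584.53817293  -6.20419005]
brown hi sc [[644.0, -124.0], [623.0, -107.0], [646.0, -80.0], [663.0, -94.0]] [ 644.14846274 -101.27159997]
brown top [[681.0, -109.0], [655.0, -136.0], [622.0, -108.0], [650.0, -80.0]] [ 652.07929624 -108.07576936]
grip top [[641.0, 213.0], [646.0, 168.0], [622.0, 165.0], [614.0, 209.0]] [630.54910374 188.75102878]
tab top (array([547.18529993, 192.60429836, 157.08438403]), np.float64(3.4967270071611445))
grip (array([628.2345268 , 188.57949849, 178.39612468]), np.float64(1.0023372751170985))
```

```bash
cat >> h.py <<'E'
from scipy.spatial.transform import Rotation as Ro
BC=np.array([609.5,1.7,0]);BY=0.190
def b2w(x,y,z): return Ro.from_euler('z',BY).apply([x,y,z])+BC
def delta(pt,yaw=None,rot=None,start=None):
    """pt = TCP target world. start=(pos,rpy) commanded; default measured"""
    if start is None:
        st=readout.sense();start=(st['eef_pos'],st['tcp_rot'])
    R0=Ro.from_euler('xyz',start[1]);R1=Ro.from_euler('xyz',[np.pi,0,yaw]) if rot is None else rot
    print('t(cm)',np.round(R0.inv().apply(np.array(pt)-start[0])/10,2),'rot',np.round((R0.inv()*R1).as_rotvec(),3))
E
python3 - <<'E'
from h import *
delta([584,-4,400],0.54,start=([275.674,560.922,404.681],[-3.1405,0,2.6848]))
E
```

```text
t(cm) [-52.59 -37.1    0.51] rot [-1.000e-03  1.000e-03  2.145e+00]
```

Request:
step_arm([
  {"translation": [-52.6,-37.1,0.5],"rot": [0,0,2.145]},
  {"translation": [-52.6,-37.1,0.5],"rot": [0,0,2.145]},
  {"translation": [-52.6,-37.1,0.5],"rot": [0,0,2.145]},
  {"translation": [-52.6,-37.1,0.5],"rot": [0,0,2.145]},
  {"translation": [-52.6,-37.1,0.5],"rot": [0,0,2.145]},
  {"translation": [-52.6,-37.1,0.5],"rot": [0,0,2.145]},
  {"translation": [-52.6,-37.1,0.5],"rot": [0,0,2.145]},
  {"translation": [-52.6,-37.1,0.5],"rot": [0,0,2.145]},
], grip=0, squeeze=40)

```text
clock: 1.15
eef_pos: [515.9, 120.1, 400.9]
tcp_rot: [3.141, -0.0, 1.179]
contact_force: [0.6, 0.2, -0.1]
opening: 0.998
```

Run:
```python
from h import *
delta([584,-4,280],0.54); print(readout.sense()['qvel'].round(2))
```

```text
t(cm) [-8.87 11.04 12.09] rot [ 0.    -0.     0.639]
[-0.93  0.18 -0.22  0.    0.03  0.56]
```

Request:
step_arm([
  {"translation": [-8.9,11.0,12.1],"rot": [0,0,0.639]},
  {"translation": [-8.9,11.0,12.1],"rot": [0,0,0.639]},
  {"translation": [-8.9,11.0,12.1],"rot": [0,0,0.639]},
  {"translation": [-8.9,11.0,12.1],"rot": [0,0,0.639]},
  {"translation": [-8.9,11.0,12.1],"rot": [0,0,0.639]},
  {"translation": [-8.9,11.0,12.1],"rot": [0,0,0.639]},
])

```text
clock: 1.9
eef_pos: [583.7, -1.4, 280.2]
tcp_rot: [3.141, -0.001, 0.548]
contact_force: [-0.6, -0.6, -0.1]
opening: 0.999
```

Run:
```python
from h import *
grab('wrist','w1');f=load('w1')
print(proj(f,[584,-4,40])); st=readout.sense();print(st['eef_pos'],st['tcp_rot'],st['qvel'].round(2),st['qpos'])
delta([584,-4,190],0.54)
```

```text
[258.97673325 200.22706914]
[583.68340024  -1.28186846 280.4426557 ] [ 3.14108425e+00 -8.88416069e-04  5.48065712e-01] [ 0.   -0.    0.   -0.   -0.    0.01] [-4.77586705e-03  4.34732322e-01  1.82535537e+00  4.38943373e-05
  8.80481920e-01  1.01792704e+00]
t(cm) [-0.12  0.24  9.04] rot [ 0.001 -0.001  0.008]
```

View pics/w1.png

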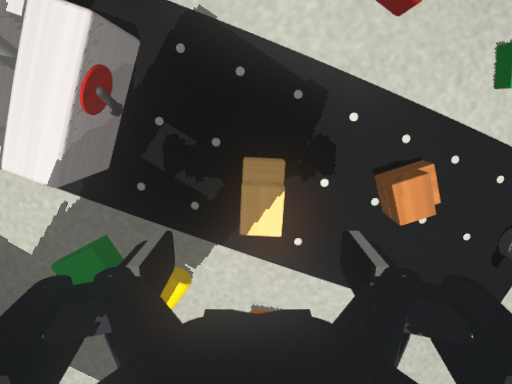

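Run:
```python
from h import *
f=load('w1')
a=cv2.resize(f['image'][140:245,225:455],None,fx=3.4,fy=3.4,interpolation=cv2.INTER_CUBIC)
cv2.imwrite('pics/w1z.png',a[:,:,::-1])
P=np.array([onz(f,u,v,40)[:2] for u,v in [(243,185),(284,187),(282,236),(240,234)]]);print(P.round(1).tolist(),P.mean(0))
```

```text
[[588.1, 13.0], [603.3, -14.9], [567.8, -36.0], [551.5, -5.9]] [577.63816352 -10.94728857]
```

View pics/w1z.png

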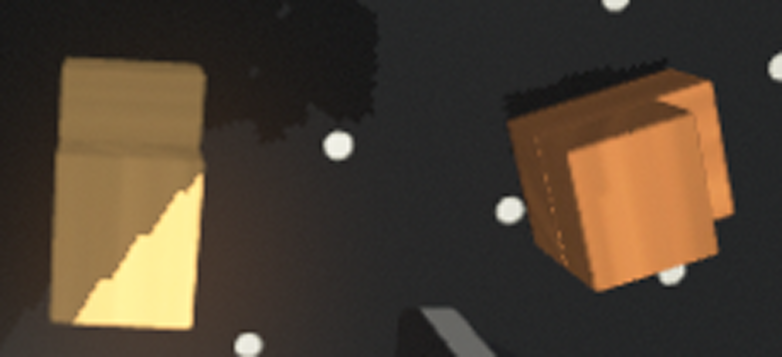

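Run:
```python
from h import *
f=load('w1')
P=np.array([onz(f,u/3.4+225-.35,v/3.4+140-.35,46)[:2] for u,v in [(568,152),(690,112),(718,255),(597,291)]]);print(P.round(1).tolist(),P.mean(0))
for i in range(4): d=P[(i+1)%4]-P[i];print(np.linalg.norm(d),np.arctan2(d[1],d[0]))
delta([584,-6,191],0.52)
```

```text
[[648.8, -82.5], [670.6, -100.6], [648.1, -128.7], [626.2, -109.5]] [ 648.43631401 -105.34225398]
28.31533993293892 -0.6913664282857823
36.02327200951232 -2.2452660905585784
29.154100520196497 2.4241247319915455
35.25793823912139 0.8731848585423343
t(cm) [-0.23  0.41  8.94] rot [ 0.    -0.001  0.028]
```

Request:
step_arm([
  {"translation": [-0.2,0.4,3],"rot": [0,0,0.03]},
  {"translation": [-0.2,0.4,6],"rot": [0,0,0.03]},
  {"translation": [-0.2,0.4,8.0],"rot": [0,0,0.03]},
  {"translation": [-0.2,0.4,8.9],"rot": [0,0,0.03]},
  {"translation": [-0.2,0.4,8.9],"rot": [0,0,0.03]},
])

```text
clock: 2.58
eef_pos: [584.0, -5.9, 191.0]
tcp_rot: [-3.142, 0.0, 0.517]
contact_force: [0.1, 0.4, -0.5]
opening: 1.0
```

Request:
step_arm([
  {"translation": [0,0,0]},
  {"translation": [0,0,0]},
  {"translation": [0,0,0]},
  {"translation": [0,0,0]},
  {"translation": [0,0,0]},
  {"translation": [0,0,0]},
], grip=255, squeeze=40)

```text
schema error: expected keys translation, rot
```

Request:
step_arm([
  {"translation": [0,0,0],"rot": [0,0,0]},
  {"translation": [0,0,0],"rot": [0,0,0]},
  {"translation": [0,0,0],"rot": [0,0,0]},
  {"translation": [0,0,0],"rot": [0,0,0]},
  {"translation": [0,0,0],"rot": [0,0,0]},
  {"translation": [0,0,0],"rot": [0,0,0]},
], grip=255, squeeze=40)

```text
clock: 3.32
eef_pos: [584.3, -6.3, 191.5]
tcp_rot: [3.141, -0.001, 0.516]
contact_force: [-1.4, 0.0, 6.6]
opening: 0.392
```

Run:
```python
from h import *
delta([584,-6,300],0.516); delta([397,-235,300],0.02);delta([397,-235,240],0.02)
```

```text
t(cm) [ -0.    -0.04 -10.85] rot [ 0.    -0.001 -0.   ]
t(cm) [-27.57  10.66 -10.87] rot [ 0.    -0.001  0.496]
t(cm) [-27.57  10.66  -4.87] rot [ 0.    -0.001  0.496]
```

Request:
step_arm([
  {"translation": [0,0,-5],"rot": [0,0,0]},
  {"translation": [0,0,-10.9],"rot": [0,0,0]},
  {"translation": [-5.5,2.1,-11],"rot": [0,0,0.1]},
  {"translation": [-11,4.3,-11],"rot": [0,0,0.2]},
  {"translation": [-16.5,6.4,-11],"rot": [0,0,0.3]},
  {"translation": [-22,8.5,-11],"rot": [0,0,0.4]},
  {"translation": [-27.6,10.7,-11],"rot": [0,0,0.496]},
  {"translation": [-27.6,10.7,-11],"rot": [0,0,0.496]},
])

```text
clock: 4.32
eef_pos: [394.3, -237.8, 300.9]
tcp_rot: [3.141, 0.001, 0.014]
contact_force: [0.3, 0.3, 0.3]
opening: 0.388
```

Run:
```python
from h import *
delta([397,-235,240],0.02); f=grab('wrist','w2'); print(readout.sense()['opening'])
```

```text
t(cm) [ 0.28 -0.28  6.09] rot [ 0.     0.001 -0.006]
0.3897084505483221
```

View pics/w2.png

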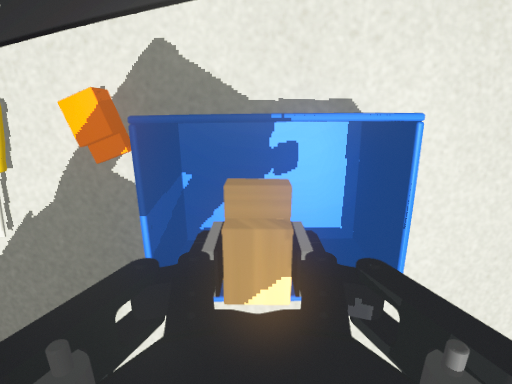

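The pale offcut is held between the pads at about (257,240), over the open bin.

Request:
step_arm([
  {"translation": [0.3,0.4,3],"rot": [0,0,0]},
  {"translation": [0.3,0.4,6],"rot": [0,0,0]},
  {"translation": [0.3,0.4,6],"rot": [0,0,0]},
])

```text
clock: 4.75
eef_pos: [399.8, -238.1, 239.3]
tcp_rot: [-3.139, 0.003, 0.022]
contact_force: [0.4, -0.7, 0.5]
opening: 0.386
```

Request:
step_arm([
  {"translation": [0,0,0],"rot": [0,0,0]},
  {"translation": [0,0,0],"rot": [0,0,0]},
  {"translation": [0,0,0],"rot": [0,0,0]},
  {"translation": [0,0,0],"rot": [0,0,0]},
  {"translation": [0,0,-5],"rot": [0,0,0]},
  {"translation": [0,0,-8],"rot": [0,0,0]},
], grip=0)

```text
clock: 5.5
eef_pos: [400.0, -239.6, 322.6]
tcp_rot: [3.141, -0.001, 0.02]
contact_force: [0.8, -0.4, 0.3]
opening: 0.995
```

Run:
```python
from h import *
delta([647,-104,315],2.44); f=grab('wrist','w3'); print(readout.sense()['opening'])
```

```text
t(cm) [ 24.96 -13.07   0.77] rot [ 2.00e-03  0.00e+00 -2.42e+00]
0.9973079579973563
```

View pics/w3.png

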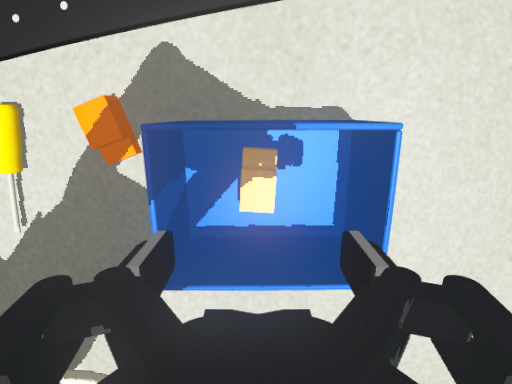

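The pale offcut lies in the bin at (258,180). Next is the brown one, at yaw -0.70 for the shorter turn.

Run:
```python
from h import *
delta([647,-104,300],-0.70)
```

```text
t(cm) [ 24.87 -13.13   2.64] rot [ 0.001 -0.006  0.72 ]
```

Request:
step_arm([
  {"translation": [5,-2.6,0],"rot": [0,0,0.14]},
  {"translation": [10,-5.2,0],"rot": [0,0,0.28]},
  {"translation": [15,-7.8,0],"rot": [0,0,0.42]},
  {"translation": [20,-10.4,1],"rot": [0,0,0.56]},
  {"translation": [24.9,-13.1,2.6],"rot": [0,0,0.72]},
  {"translation": [24.9,-13.1,2.6],"rot": [0,0,0.72]},
  {"translation": [24.9,-13.1,2.6],"rot": [0,0,0.72]},
])

```text
clock: 6.42
eef_pos: [645.6, -103.5, 294.3]
tcp_rot: [3.141, 0.001, -0.698]
contact_force: [-0.4, 0.5, 0.1]
opening: 1.002
```

Run:
```python
from h import *
f=grab('wrist','w4'); delta([647,-104,193],-0.70)
a=cv2.resize(f['image'][100:260,150:380],None,fx=3.4,fy=3.4,interpolation=cv2.INTER_CUBIC)
cv2.imwrite('pics/w4z.png',a[:,:,::-1])
```

```text
t(cm) [ 0.14 -0.11 10.17] rot [0.001 0.001 0.001]
```

View pics/w4z.png

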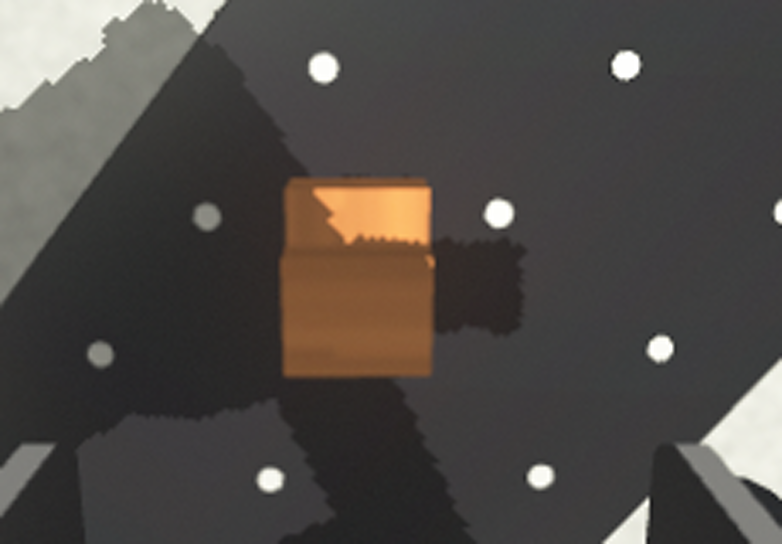

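The brown offcut sits square to the jaws, at about (357,280) in the crop. I'll descend and grip it.

Request:
step_arm([
  {"translation": [0.1,-0.1,4],"rot": [0,0,0]},
  {"translation": [0.1,-0.1,8],"rot": [0,0,0]},
  {"translation": [0.1,-0.1,9.6],"rot": [0,0,0]},
  {"translation": [0.1,-0.1,10.2],"rot": [0,0,0]},
  {"translation": [0.1,-0.1,10.2],"rot": [0,0,0]},
])

```text
clock: 7.1
eef_pos: [647.8, -103.7, 193.8]
tcp_rot: [-3.141, -0.001, -0.7]
contact_force: [-0.2, -0.2, 0.5]
opening: 1.001
```

Request:
step_arm([
  {"translation": [0,0,0],"rot": [0,0,0]},
  {"translation": [0,0,0],"rot": [0,0,0]},
  {"translation": [0,0,0],"rot": [0,0,0]},
  {"translation": [0,0,0],"rot": [0,0,0]},
  {"translation": [0,0,0],"rot": [0,0,0]},
  {"translation": [0,0,0],"rot": [0,0,0]},
], grip=255)

```text
clock: 7.85
eef_pos: [647.9, -103.4, 193.6]
tcp_rot: [-3.141, -0.001, -0.7]
contact_force: [-0.1, 0.2, 5.9]
opening: 0.414
```

Run:
```python
from h import *
delta([400,-244,310],0.02)
```

```text
t(cm) [ -9.89  26.72 -11.67] rot [-0.    -0.001 -0.72 ]
```

Request:
step_arm([
  {"translation": [0,0,-5],"rot": [0,0,0]},
  {"translation": [0,0,-11],"rot": [0,0,0]},
  {"translation": [-2,5.4,-11.7],"rot": [0,0,-0.14]},
  {"translation": [-4,10.8,-11.7],"rot": [0,0,-0.28]},
  {"translation": [-6,16.2,-11.7],"rot": [0,0,-0.42]},
  {"translation": [-8,21.6,-11.7],"rot": [0,0,-0.56]},
  {"translation": [-9.9,26.7,-11.7],"rot": [0,0,-0.72]},
  {"translation": [-9.9,26.7,-11.7],"rot": [0,0,-0.72]},
])

```text
clock: 8.85
eef_pos: [396.9, -244.6, 309.7]
tcp_rot: [-3.141, 0.002, 0.019]
contact_force: [1.1, 0.1, -0.6]
opening: 0.416
```

Request:
step_arm([
  {"translation": [0,0,3],"rot": [0,0,0]},
  {"translation": [0,0,6.5],"rot": [0,0,0]},
  {"translation": [0,0,6.5],"rot": [0,0,0]},
])

```text
clock: 9.22
eef_pos: [399.5, -243.0, 243.1]
tcp_rot: [-3.139, 0.004, 0.019]
contact_force: [-0.2, 0.0, 0.5]
opening: 0.413
```

Request:
step_arm([
  {"translation": [0,0,0],"rot": [0,0,0]},
  {"translation": [0,0,0],"rot": [0,0,0]},
  {"translation": [0,0,0],"rot": [0,0,0]},
  {"translation": [0,0,0],"rot": [0,0,0]},
  {"translation": [0,0,-5],"rot": [0,0,0]},
  {"translation": [0,0,-10],"rot": [0,0,0]},
  {"translation": [0,0,-15],"rot": [0,0,0]},
], grip=0)

```text
clock: 10.1
eef_pos: [399.5, -243.6, 396.6]
tcp_rot: [3.142, -0.0, 0.02]
contact_force: [1.0, -0.7, -0.5]
opening: 0.997
```

Run:
```python
from h import *
f=grab('wrist','w5');print(readout.sense()['qpos'])
print(b2w(-30,192,142),b2w(-30,261,124),b2w(-53,180,178),b2w(0,180,187))
delta([b2w(-30,150,0)[0],b2w(-30,150,0)[1],400],0.19+np.pi/2)
```

```text
[-5.50827265e-01  1.08292930e-01  1.95866259e+00 -3.93250483e-05
  1.06605164e+00  1.00032373e+00]
[543.77896511 184.57904629 142.        ] [530.74770136 252.33733852 124.        ] [523.45917444 168.45124089 178.        ] [575.5053989  178.46076232 187.        ]
t(cm) [ 15.83 -38.49   0.21] rot [ 1.000e-02 -1.000e-03 -1.741e+00]
```

View pics/w5.png

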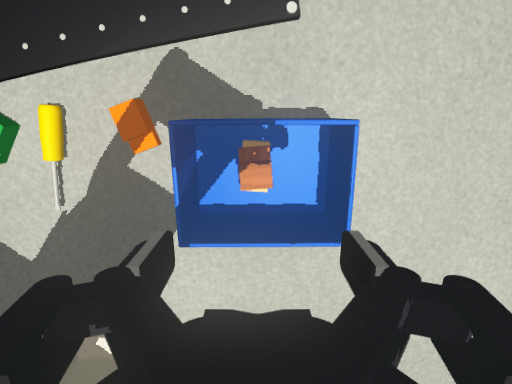

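Both offcuts are in the bin, stacked at (255,165). Next is the catch: closed fingers, with the flat side pushing to board +y.

Run:
```python
from h import *
p=b2w(-33,162,395);print(p); delta(p,0.19+np.pi/2)
```

```text
[546.49871925 154.55234255 395.        ]
t(cm) [ 15.33 -39.62   0.7 ] rot [ 1.000e-02 -1.000e-03 -1.741e+00]
```

Request:
step_arm([
  {"translation": [2,-5,0],"rot": [0,0,-0.18]},
  {"translation": [4,-10,0],"rot": [0,0,-0.36]},
  {"translation": [6,-15,0],"rot": [0,0,-0.54]},
  {"translation": [8,-20,0],"rot": [0,0,-0.72]},
  {"translation": [10,-25,0],"rot": [0,0,-0.9]},
  {"translation": [12,-30,0],"rot": [0,0,-1.08]},
  {"translation": [14,-35,0],"rot": [0,0,-1.26]},
  {"translation": [15.3,-39.6,0],"rot": [0,0,-1.44]},
], grip=255)

```text
clock: 11.15
eef_pos: [545.4, 157.1, 394.7]
tcp_rot: [3.141, -0.0, 1.466]
contact_force: [1.6, 0.5, 0.2]
opening: -0.002
```

Run:
```python
from h import *
p=b2w(-33,162,330);delta(p,0.19+np.pi/2)
```

```text
t(cm) [-0.24  0.13  6.47] rot [ 0.001 -0.    -0.295]
```

Request:
step_arm([
  {"translation": [-0.2,0.1,1],"rot": [0,0,-0.15]},
  {"translation": [-0.2,0.1,3],"rot": [0,0,-0.295]},
  {"translation": [-0.2,0.1,6.4],"rot": [0,0,-0.295]},
  {"translation": [-0.2,0.1,6.4],"rot": [0,0,-0.295]},
  {"translation": [-0.2,0.1,6.4],"rot": [0,0,-0.295]},
])

```text
clock: 11.78
eef_pos: [546.0, 153.1, 331.7]
tcp_rot: [3.141, -0.0, 1.755]
contact_force: [0.7, -0.1, 0.3]
opening: 0.003
```

Run:
```python
from h import *
p=b2w(-33,162,291);delta(p,0.19+np.pi/2);f=grab('wrist','w6');grab('scene','s6')
f=load('s6');a=cv2.resize(f['image'][150:310,250:400],None,fx=3.6,fy=3.6,interpolation=cv2.INTER_CUBIC);cv2.imwrite('pics/s6z.png',a[:,:,::-1])
```

```text
t(cm) [0.13 0.07 4.07] rot [ 0.001 -0.    -0.006]
```

View pics/w6.png

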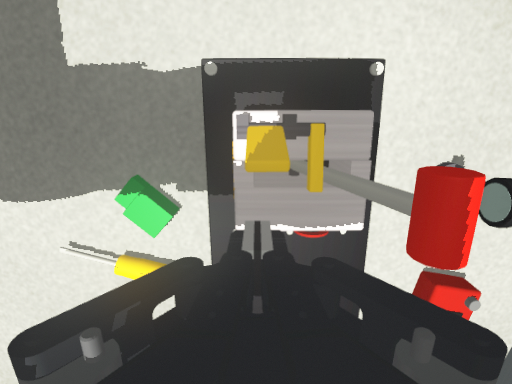

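View pics/s6z.png

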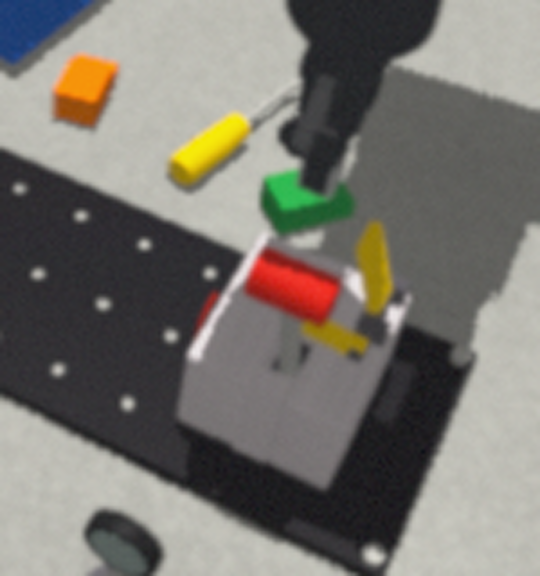

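The fingers at column 260 line up with the yellow tab (columns 247-290). I'll lower, then push along tool +x.

Request:
step_arm([
  {"translation": [0.1,-0.2,2],"rot": [0,0,0]},
  {"translation": [0.1,-0.2,4.1],"rot": [0,0,0]},
  {"translation": [0.1,-0.2,4.1],"rot": [0,0,0]},
  {"translation": [1.5,-0.2,4.1],"rot": [0,0,0]},
  {"translation": [2.5,-0.2,4.1],"rot": [0,0,0]},
  {"translation": [3.5,-0.2,4.1],"rot": [0,0,0]},
])

```text
clock: 12.62
eef_pos: [537.5, 188.1, 290.6]
tcp_rot: [3.14, 0.0, 1.755]
contact_force: [0.8, -1.1, 1.3]
opening: -0.0
```

Request:
step_arm([
  {"translation": [0.8,0,0],"rot": [0,0,0]},
  {"translation": [1.6,0,0],"rot": [0,0,0]},
  {"translation": [2.2,0,0],"rot": [0,0,0]},
])

```text
clock: 13.0
eef_pos: [533.1, 209.1, 289.6]
tcp_rot: [-3.141, 0.0, 1.755]
contact_force: [1.3, -2.8, -0.7]
opening: 0.002
```

Run:
```python
from h import *
s=readout.sense();print(Ro.from_euler('z',-BY).apply(s['eef_pos']-BC), s['eef_pos'][2], s['contact_force'])
for n in('wrist','scene'): grab(n,n+'7')
f=load('scene7');a=cv2.resize(f['image'][150:310,250:400],None,fx=3.6,fy=3.6,interpolation=cv2.INTER_CUBIC);cv2.imwrite('pics/s7z.png',a[:,:,::-1])
```

```text
[-35.86298878 218.13041738 289.58195151] 289.5819515090212 [ 1.32955182 -2.82557376 -0.65787136]
```

View pics/wrist7.png

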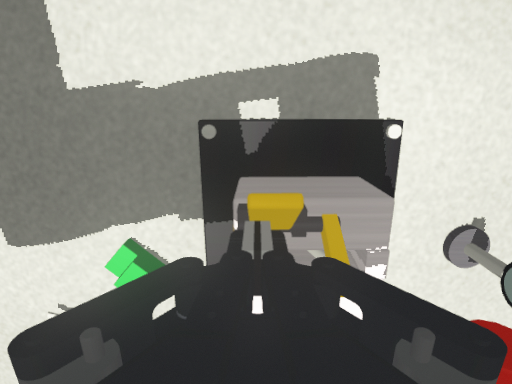

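View pics/s7z.png

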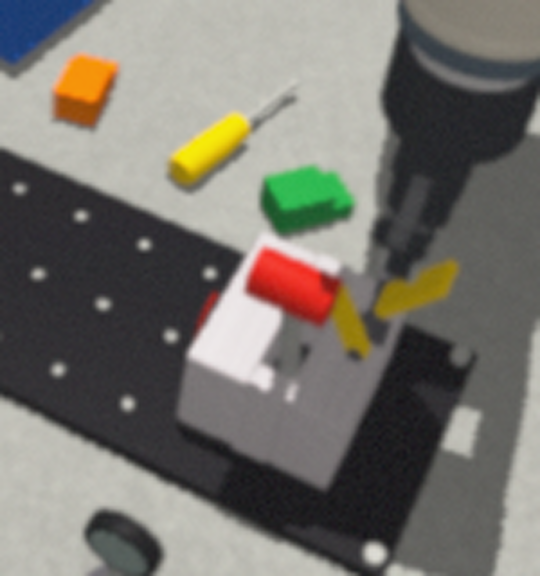

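The tab is turning and the bar is rising. I'll continue in small steps and watch the force.

Request:
step_arm([
  {"translation": [0.4,0,0],"rot": [0,0,0]},
  {"translation": [0.8,0,0],"rot": [0,0,0]},
  {"translation": [1.0,0,0],"rot": [0,0,0]},
  {"translation": [1.0,0,0],"rot": [0,0,0]},
])

```text
clock: 13.6
eef_pos: [531.4, 218.8, 289.8]
tcp_rot: [-3.142, -0.0, 1.755]
contact_force: [-0.2, -0.5, 0.2]
opening: 0.0
```

Request:
step_arm([
  {"translation": [0.2,0,0],"rot": [0,0,0]},
  {"translation": [0.3,0,0],"rot": [0,0,0]},
  {"translation": [0.3,0,0],"rot": [0,0,0]},
])

```text
clock: 13.98
eef_pos: [530.9, 221.6, 289.8]
tcp_rot: [3.142, -0.0, 1.755]
contact_force: [-0.2, -1.4, 0.1]
opening: 0.001
```

Request:
step_arm([
  {"translation": [0.2,0,0],"rot": [0,0,0]},
  {"translation": [0.2,0,0],"rot": [0,0,0]},
])

```text
clock: 14.22
eef_pos: [530.5, 223.6, 289.8]
tcp_rot: [-3.142, -0.0, 1.755]
contact_force: [-0.5, -1.2, 0.3]
opening: 0.001
```

Request:
step_arm([
  {"translation": [0.2,0,0],"rot": [0,0,0]},
  {"translation": [0.2,0,0],"rot": [0,0,0]},
])

```text
clock: 14.48
eef_pos: [530.2, 225.6, 289.8]
tcp_rot: [3.141, -0.0, 1.755]
contact_force: [0.4, -1.3, 0.4]
opening: -0.001
```

Request:
step_arm([
  {"translation": [0.15,0,0],"rot": [0,0,0]},
  {"translation": [0.15,0,0],"rot": [0,0,0]},
])

```text
clock: 14.72
eef_pos: [530.0, 226.5, 289.9]
tcp_rot: [-3.142, 0.001, 1.755]
contact_force: [0.9, -6.1, 1.9]
opening: 0.0
```

Request:
step_arm([
  {"translation": [0.15,0,0],"rot": [0,0,0]},
  {"translation": [0.15,0,0],"rot": [0,0,0]},
])

```text
clock: 14.98
eef_pos: [529.9, 227.3, 290.0]
tcp_rot: [-3.142, 0.003, 1.756]
contact_force: [1.9, -10.4, 4.4]
opening: -0.004
```

Run:
```python
from h import *
s=readout.sense();print(Ro.from_euler('z',-BY).apply(s['eef_pos']-BC), s['contact_force'])
```

```text
[-35.53618168 236.58431383 289.9725937 ] [  1.851511   -10.36367156   4.41891481]
```

Force rises to 10 N with almost no motion, so the tab is at its stop. I'll back off, rise and check.

Request:
step_arm([
  {"translation": [-1.5,0,0],"rot": [0,0,0]},
  {"translation": [-4,0,-2],"rot": [0,0,0]},
  {"translation": [-5,0,-7],"rot": [0,0,0]},
  {"translation": [-5,0,-10],"rot": [0,0,0]},
  {"translation": [-5,0,-10],"rot": [0,0,0]},
])

```text
clock: 15.6
eef_pos: [539.6, 179.1, 392.4]
tcp_rot: [3.137, -0.001, 1.754]
contact_force: [-0.3, 0.1, -0.4]
opening: 0.003
```

Run:
```python
from h import *
for n in('wrist','scene','top'): grab(n,n+'8')
f=load('scene8');a=cv2.resize(f['image'][150:310,250:400],None,fx=3.6,fy=3.6,interpolation=cv2.INTER_CUBIC);cv2.imwrite('pics/s8z.png',a[:,:,::-1])
print('tab expect',(proj(f,b2w(-30,261,124))-[250,150])*3.6,'bar end',[(proj(f,b2w(x,216,138))-[250,150])*3.6 for x in(0,10,20)])
delta(b2w(53,180,400),0.19)
```

```text
tab expect [465.34767453 297.88335638] bar end [array([377.45330075, 287.49501968]), array([371.23099737, 300.08508974]), array([364.88952003, 312.88988411])]
t(cm) [-0.7   8.94 -1.13] rot [-1.000e-03  1.000e-03  1.565e+00]
```

View pics/wrist8.png

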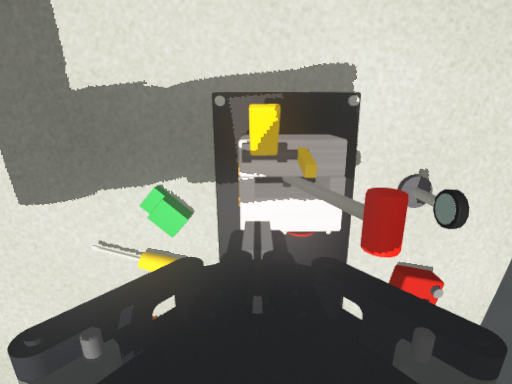

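View pics/s8z.png

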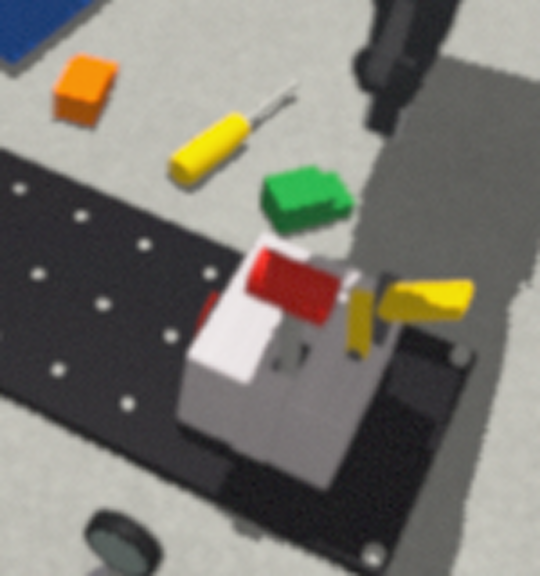

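The catch is fully back: the tab end is at (470,297) against the expected (465,298), and the bar is upright. Now the lever.

Request:
step_arm([
  {"translation": [-0.2,2,-1],"rot": [0,0,0.2]},
  {"translation": [-0.4,4,-1],"rot": [0,0,0.4]},
  {"translation": [-0.6,6,-1],"rot": [0,0,0.58]},
  {"translation": [-0.7,8.9,-1],"rot": [0,0,0.76]},
  {"translation": [-0.7,8.9,-1],"rot": [0,0,0.94]},
  {"translation": [-0.7,8.9,-1],"rot": [0,0,1.12]},
  {"translation": [-0.7,8.9,-1],"rot": [0,0,1.3]},
  {"translation": [-0.7,8.9,-1],"rot": [0,0,1.48]},
], grip=0)

```text
clock: 16.75
eef_pos: [627.2, 188.7, 397.7]
tcp_rot: [-3.141, 0.003, 0.269]
contact_force: [-0.0, -1.0, -0.2]
opening: 0.998
```

Run:
```python
from h import *
delta(b2w(53,180,400),0.19); print(b2w(53,180,400)); f=grab('wrist','w9')
hsv=cv2.cvtColor(f['image'],cv2.COLOR_RGB2HSV);m=cv2.inRange(hsv,(0,150,80),(6,255,255))|cv2.inRange(hsv,(175,150,80),(180,255,255))
for c in cv2.findContours(m,0,1)[0]:
    if cv2.contourArea(c)>200: print(cv2.minAreaRect(c))
print(proj(f,b2w(53,180,178)),readout.sense()['qpos'])
```

```text
t(cm) [ 0.03  0.03 -0.23] rot [-0.     0.003  0.079]
[627.55162337 188.47028375 400.        ]
((258.8827819824219, 204.9069061279297), (63.695884704589844, 38.20092010498047), 4.763641834259033)
((429.61767578125, 67.97059631347656), (91.01262664794922, 62.222225189208984), 19.653823852539062)
[255.96499782 206.32377914] [2.89893975e-01 4.06038432e-01 1.57041727e+00 2.43933668e-04
 1.16807734e+00 1.60019333e+00]
```

View pics/w9.png

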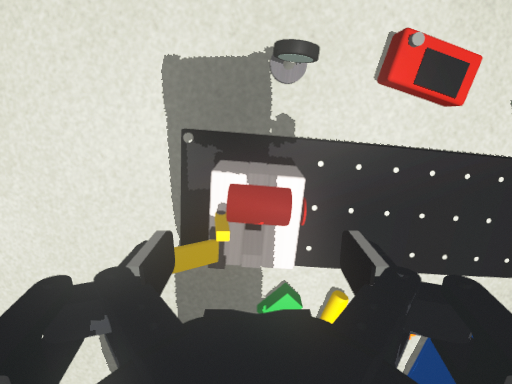

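The grip is at (259,205), against the projected (256,206). I'll descend and pinch it.

Request:
step_arm([
  {"translation": [0,0,2],"rot": [0,0,0.08]},
  {"translation": [0,0,4.5],"rot": [0,0,0.08]},
  {"translation": [0,0,6.6],"rot": [0,0,0.08]},
  {"translation": [0,0,6.6],"rot": [0,0,0.08]},
  {"translation": [0,0,6.6],"rot": [0,0,0.08]},
])

```text
clock: 17.42
eef_pos: [627.7, 188.8, 333.9]
tcp_rot: [-3.142, 0.0, 0.196]
contact_force: [1.5, 0.7, -0.1]
opening: 0.996
```

Request:
step_arm([
  {"translation": [0,0,0],"rot": [0,0,0]},
  {"translation": [0,0,0],"rot": [0,0,0]},
  {"translation": [0,0,0],"rot": [0,0,0]},
  {"translation": [0,0,0],"rot": [0,0,0]},
  {"translation": [0,0,0],"rot": [0,0,0]},
  {"translation": [0,0,0],"rot": [0,0,0]},
], grip=255, squeeze=60)

```text
clock: 18.18
eef_pos: [627.8, 188.2, 334.8]
tcp_rot: [3.141, -0.001, 0.195]
contact_force: [-0.8, -4.6, 6.4]
opening: 0.505
```

Run:
```python
from h import *
s=readout.sense();p0=s['eef_pos'];print(s['contact_force'],s['opening'])
base=b2w(53.15,180,32+155*np.cos(.35))
for a in np.linspace(.35,-.37,9)[1:]:
    g=b2w(155*np.sin(a),180,32+155*np.cos(a)); delta(p0+g-base,0.19)
```

```text
[-0.82913458 -4.61884386  6.44706542] 0.5045693308711434
t(cm) [-1.33 -0.01 -0.42] rot [ 0.001 -0.001  0.005]
t(cm) [-2.69 -0.01 -0.72] rot [ 0.001 -0.001  0.005]
t(cm) [-4.08 -0.02 -0.89] rot [ 0.001 -0.001  0.005]
t(cm) [-5.47 -0.02 -0.94] rot [ 0.001 -0.001  0.005]
t(cm) [-6.86 -0.03 -0.87] rot [ 0.001 -0.001  0.005]
t(cm) [-8.24 -0.04 -0.67] rot [ 0.001 -0.001  0.005]
t(cm) [-9.6  -0.04 -0.35] rot [ 0.001 -0.001  0.005]
t(cm) [-10.92  -0.05   0.1 ] rot [ 0.001 -0.001  0.005]
```

Opening is 0.505, or 43 mm, so the grip is pinched by its ends. I'll pull along the arc at a moderate pace and check halfway.

Request:
step_arm([
  {"translation": [-0.7,0,-0.2],"rot": [0,0,0]},
  {"translation": [-1.3,0,-0.4],"rot": [0,0,0]},
  {"translation": [-2.0,0,-0.6],"rot": [0,0,0]},
  {"translation": [-2.7,0,-0.7],"rot": [0,0,0]},
  {"translation": [-3.4,0,-0.8],"rot": [0,0,0]},
  {"translation": [-4.1,0,-0.9],"rot": [0,0,0]},
  {"translation": [-4.8,0,-0.95],"rot": [0,0,0]},
  {"translation": [-5.5,0,-0.95],"rot": [0,0,0]},
])

```text
clock: 19.18
eef_pos: [574.8, 178.0, 343.7]
tcp_rot: [3.141, -0.005, 0.195]
contact_force: [8.2, -1.6, -6.6]
opening: 0.505
```

Run:
```python
from h import *
f=grab('wrist','w10');print(readout.sense()['contact_force'])
```

```text
[ 6.39744449 -1.51192419 -5.09906989]
```

View pics/w10.png

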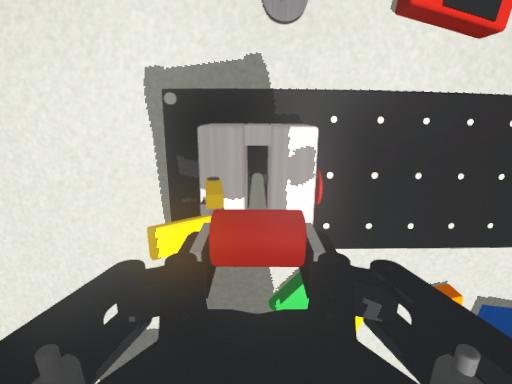

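The grip is centred between the pads at (258,238) and the lever is following. On to the stop.

Request:
step_arm([
  {"translation": [-0.7,0,0.0],"rot": [0,0,0]},
  {"translation": [-1.4,0,0.07],"rot": [0,0,0]},
  {"translation": [-2.1,0,0.17],"rot": [0,0,0]},
  {"translation": [-2.75,0,0.27],"rot": [0,0,0]},
  {"translation": [-3.4,0,0.42],"rot": [0,0,0]},
  {"translation": [-4.1,0,0.6],"rot": [0,0,0]},
  {"translation": [-4.7,0,0.8],"rot": [0,0,0]},
  {"translation": [-5.0,0,0.9],"rot": [0,0,0]},
])

```text
clock: 20.23
eef_pos: [526.7, 168.7, 336.4]
tcp_rot: [3.142, -0.009, 0.195]
contact_force: [9.1, -1.2, 4.5]
opening: 0.5
```

Request:
step_arm([
  {"translation": [-0.2,0,0.07],"rot": [0,0,0]},
  {"translation": [-0.2,0,0.07],"rot": [0,0,0]},
  {"translation": [-0.2,0,0.07],"rot": [0,0,0]},
])

```text
clock: 20.6
eef_pos: [525.1, 168.4, 335.8]
tcp_rot: [-3.142, -0.009, 0.195]
contact_force: [9.0, -1.5, 5.1]
opening: 0.505
```

Run:
```python
from h import *
s=readout.sense();print(Ro.from_euler('z',-BY).apply(s['eef_pos']-BC),s['contact_force'])
```

```text
[-51.45274961 179.60901529 335.82246264] [ 9.02020051 -1.51603318  5.05850598]
```

Request:
step_arm([
  {"translation": [-0.2,0,0.07],"rot": [0,0,0]},
  {"translation": [-0.2,0,0.07],"rot": [0,0,0]},
  {"translation": [-0.2,0,0.07],"rot": [0,0,0]},
])

```text
clock: 20.98
eef_pos: [523.1, 168.0, 335.1]
tcp_rot: [-3.141, -0.009, 0.195]
contact_force: [8.3, -0.6, 5.3]
opening: 0.499
```

Request:
step_arm([
  {"translation": [-0.2,0,0.07],"rot": [0,0,0]},
  {"translation": [-0.2,0,0.07],"rot": [0,0,0]},
  {"translation": [-0.2,0,0.07],"rot": [0,0,0]},
])

```text
clock: 21.35
eef_pos: [521.0, 167.6, 334.4]
tcp_rot: [-3.141, -0.009, 0.194]
contact_force: [7.9, -1.8, 4.4]
opening: 0.501
```

Run:
```python
from h import *
f=grab('wrist','w11');s=grab('scene','s11')
a=cv2.resize(s['image'][150:310,250:400],None,fx=3.6,fy=3.6,interpolation=cv2.INTER_CUBIC);cv2.imwrite('pics/s11z.png',a[:,:,::-1])
hsv=cv2.cvtColor(f['image'],cv2.COLOR_RGB2HSV);m=cv2.inRange(hsv,(0,150,60),(6,255,255))|cv2.inRange(hsv,(175,150,60),(180,255,255))
for n in('w10','w11'):
    f=load(n);hsv=cv2.cvtColor(f['image'],cv2.COLOR_RGB2HSV);m=cv2.inRange(hsv,(0,150,60),(6,255,255))|cv2.inRange(hsv,(175,150,60),(180,255,255))
    for c in cv2.findContours(m,0,1)[0]:
        if cv2.contourArea(c)>200: print(n,cv2.boundingRect(c))
    for a in(-.30,-.33,-.35): print(a,proj(f,b2w(155*np.sin(a),180,32+155*np.cos(a))))
```

```text
w10 (209, 210, 98, 57)
w10 (396, 0, 116, 38)
-0.3 [253.85317155 316.47416344]
-0.33 [253.86431528 321.13839481]
-0.35 [253.87293774 324.036057  ]
w11 (207, 199, 101, 61)
-0.3 [254.01161235 235.26051624]
-0.33 [254.02540313 242.39556589]
-0.35 [254.03606237 246.89084365]
```

View pics/w11.png

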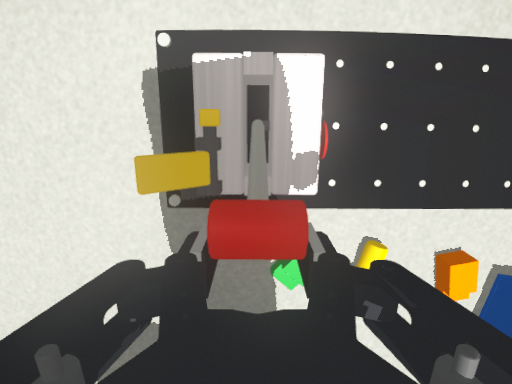

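View pics/s11z.png

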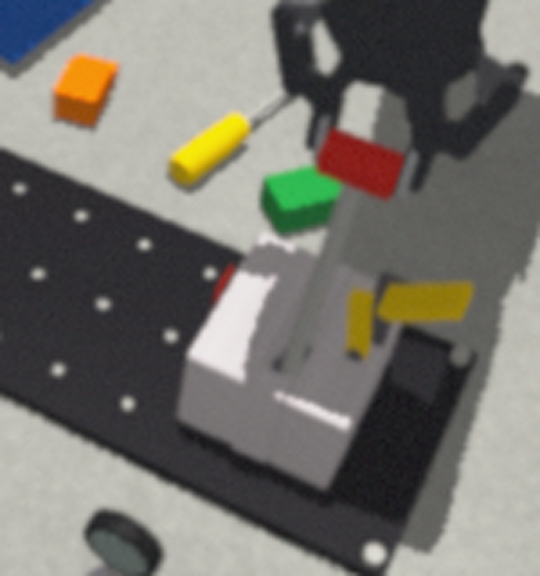

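The lever is nearly over, but there is no clear stop force yet. I'll continue in small steps until the force rises.

Request:
step_arm([
  {"translation": [-0.2,0,0.07],"rot": [0,0,0]},
  {"translation": [-0.2,0,0.07],"rot": [0,0,0]},
  {"translation": [-0.2,0,0.07],"rot": [0,0,0]},
])

```text
clock: 21.82
eef_pos: [519.0, 167.2, 333.6]
tcp_rot: [-3.141, -0.009, 0.194]
contact_force: [7.6, -1.3, 6.0]
opening: 0.503
```

Request:
step_arm([
  {"translation": [-0.2,0,0.07],"rot": [0,0,0]},
  {"translation": [-0.2,0,0.07],"rot": [0,0,0]},
  {"translation": [-0.2,0,0.07],"rot": [0,0,0]},
])

```text
clock: 22.2
eef_pos: [517.2, 166.9, 333.0]
tcp_rot: [-3.142, -0.009, 0.196]
contact_force: [8.3, -0.5, 4.6]
opening: 0.501
```

Run:
```python
from h import *
grab('wrist','w12');s=grab('scene','s12');grab('top','t12')
a=cv2.resize(s['image'][160:280,300:400],None,fx=5,fy=5,interpolation=cv2.INTER_CUBIC);cv2.imwrite('pics/s12z.png',a[:,:,::-1])
for n in('w10','w11','w12'):
    f=load(n);hsv=cv2.cvtColor(f['image'],cv2.COLOR_RGB2HSV);m=cv2.inRange(hsv,(0,150,60),(6,255,255))|cv2.inRange(hsv,(175,150,60),(180,255,255))
    for c in cv2.findContours(m,0,1)[0]:
        if cv2.contourArea(c)>900: print(n,cv2.boundingRect(c))
for n in('scene0','scene8','s11','s12'):
    f=load(n);hsv=cv2.cvtColor(f['image'],cv2.COLOR_RGB2HSV);m=cv2.inRange(hsv,(0,150,60),(6,255,255))|cv2.inRange(hsv,(175,150,60),(180,255,255));m[:, :322]=0 if n!='scene0' and n!='scene8' else m[:,:322]
    c=[c for c in cv2.findContours(m,0,1)[0] if 300>cv2.boundingRect(c)[1]>170 and 370>cv2.boundingRect(c)[0]>310]
    c=max(c,key=cv2.contourArea); print(n,cv2.minAreaRect(c)[:2])
    for a in((.35,.33) if n in('scene0','scene8') else(-.27,-.31,-.35)): print(a,proj(f,b2w(155*np.sin(a),180,32+155*np.cos(a))).round(1))
print(readout.sense()['contact_force'])
```

```text
w10 (209, 210, 98, 57)
w10 (396, 0, 116, 38)
w11 (207, 199, 101, 61)
w12 (207, 199, 102, 60)
scene0 ((330.8000183105469, 228.9000244140625), (23.702320098876953, 13.416407585144043))
0.35 [331.  228.8]
0.33 [331.7 227.3]
scene8 ((330.862060546875, 229.3448486328125), (23.76900291442871, 13.370063781738281))
0.35 [331.  228.8]
0.33 [331.7 227.3]
s11 ((349.62066650390625, 194.94825744628906), (21.91204833984375, 12.4415864944458))
-0.27 [349.2 195.1]
-0.31 [350.1 193.9]
-0.35 [350.9 192.7]
s12 ((350.1369934082031, 194.30136108398438), (22.00373649597168, 12.406362533569336))
-0.27 [349.2 195.1]
-0.31 [350.1 193.9]
-0.35 [350.9 192.7]
[ 8.82052601 -0.90109719  6.03887071]
```

View pics/s12z.png

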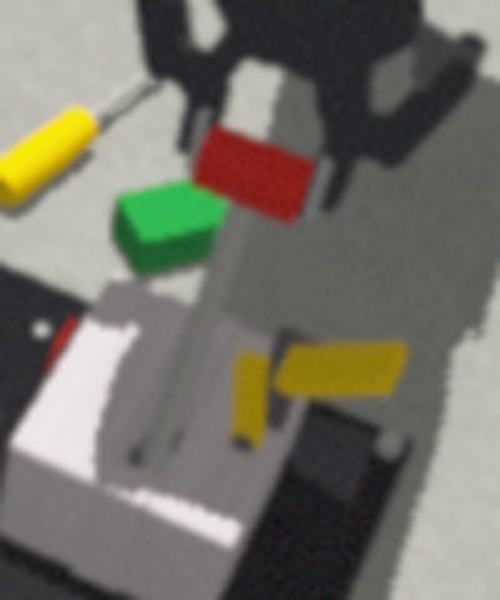

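The scene view puts the lever at about -0.30 rad, still moving with the gripper and not slipping now, with a few mm left to the stop. I'll keep going.

Request:
step_arm([
  {"translation": [-0.15,0,0.05],"rot": [0,0,0]},
  {"translation": [-0.3,0,0.1],"rot": [0,0,0]},
  {"translation": [-0.3,0,0.1],"rot": [0,0,0]},
  {"translation": [-0.3,0,0.1],"rot": [0,0,0]},
])

```text
clock: 22.85
eef_pos: [514.1, 166.2, 331.7]
tcp_rot: [-3.141, -0.009, 0.194]
contact_force: [8.3, -1.2, 4.1]
opening: 0.501
```

Request:
step_arm([
  {"translation": [-0.2,0,0.07],"rot": [0,0,0]},
  {"translation": [-0.2,0,0.07],"rot": [0,0,0]},
  {"translation": [-0.2,0,0.07],"rot": [0,0,0]},
])

```text
clock: 23.22
eef_pos: [512.3, 165.9, 331.1]
tcp_rot: [-3.142, -0.009, 0.196]
contact_force: [9.4, -0.6, 3.2]
opening: 0.504
```

```bash
cat > chk.py <<'E'
from h import *
import sys
n=sys.argv[1];f=grab('wrist','w'+n);s=grab('scene','s'+n)
def red(f):
    hsv=cv2.cvtColor(f['image'],cv2.COLOR_RGB2HSV);return cv2.inRange(hsv,(0,150,60),(6,255,255))|cv2.inRange(hsv,(175,150,60),(180,255,255))
for c in cv2.findContours(red(f),0,1)[0]:
    if cv2.contourArea(c)>900: print('wrist',cv2.boundingRect(c))
m=red(s);m[:,:322]=0;c=max(cv2.findContours(m,0,1)[0],key=cv2.contourArea);M=cv2.moments(c);r=cv2.minAreaRect(c);print('scene',r)
g=lambda a:proj(s,b2w(155*np.sin(a),180,32+155*np.cos(a)))
A=np.linspace(-.5,0,501);print('best a',A[np.argmin([np.linalg.norm(g(a)-r[0]) for a in A])])
st=readout.sense();print(Ro.from_euler('z',-BY).apply(st['eef_pos']-BC),Ro.from_euler('z',-BY).apply(st['contact_force']))
E
python3 chk.py 13
```

```text
wrist (207, 198, 102, 61)
scene ((350.862060546875, 193.34483337402344), (21.91204833984375, 12.627283096313477), 21.801406860351562)
best a -0.33399999999999996
[-64.42626525 179.61367773 331.04800152] [10.1987573  -3.30678764  2.74417043]
```

View pics/w13.png

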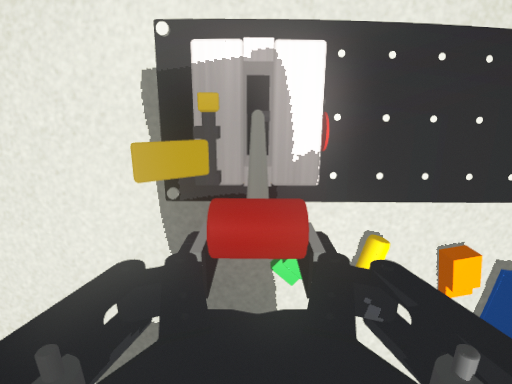

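Run:
```python
from h import *
inv=lambda p:Ro.from_euler('z',-BY).apply(p-BC)
for n,(u,v),z in(('w9',(258.9,204.9),178),('w10',(258,238.5),187),('w11',(257.5,229.5),180),('w12',(258,229),179),('w13',(258,228.5),178)):
    f=load(n)
    print(n,inv(onz(f,u,v,z)).round(1), 'cam',inv(ray(f,1,1)[0]).round(1))
```

```text
w9 [ 54.2 178.  178. ] cam [117.  184.4 366.8]
w10 [  5.6 178.  187. ] cam [ 64.  178.9 313.3]
w11 [-42.9 178.3 180. ] cam [  9.4 178.8 304.3]
w12 [-46.3 178.1 179. ] cam [  5.4 178.9 302.9]
w13 [-50.6 178.1 178. ] cam [  0.5 178.9 300.9]
```

The pads sit about 13 mm off the grip's axis. I'll squeeze harder and take the last millimetres up to the stop.

Request:
step_arm([
  {"translation": [0,0,0],"rot": [0,0,0]},
  {"translation": [-0.1,0,0.03],"rot": [0,0,0]},
  {"translation": [-0.2,0,0.07],"rot": [0,0,0]},
  {"translation": [-0.2,0,0.07],"rot": [0,0,0]},
], squeeze=110)

```text
clock: 23.82
eef_pos: [510.7, 165.6, 330.7]
tcp_rot: [-3.141, -0.011, 0.196]
contact_force: [11.1, -1.1, 3.7]
opening: 0.492
```

Request:
step_arm([
  {"translation": [-0.1,0,0.03],"rot": [0,0,0]},
  {"translation": [-0.2,0,0.07],"rot": [0,0,0]},
  {"translation": [-0.2,0,0.07],"rot": [0,0,0]},
])

```text
clock: 24.2
eef_pos: [510.0, 165.4, 330.6]
tcp_rot: [-3.141, -0.015, 0.196]
contact_force: [15.9, 0.1, 2.2]
opening: 0.489
```

```bash
python3 chk.py 14
```

```text
wrist (207, 198, 102, 61)
scene ((350.9637756347656, 193.2013397216797), (21.59279441833496, 12.646246910095215), 19.653823852539062)
best a -0.33999999999999997
[-66.81736646 179.59064624 330.60586983] [14.34578885 -3.2443871   2.43141229]
```

Force jumped to 15 N with only 0.7 mm of motion for 2 mm commanded, so the lever is at its stop. I'll add a small margin and then hold to check it is stable.

Request:
step_arm([
  {"translation": [-0.1,0,0.03],"rot": [0,0,0]},
  {"translation": [-0.1,0,0.03],"rot": [0,0,0]},
  {"translation": [-0.1,0,0.03],"rot": [0,0,0]},
  {"translation": [-0.1,0,0.03],"rot": [0,0,0]},
])

```text
clock: 24.8
eef_pos: [509.6, 165.4, 330.6]
tcp_rot: [-3.141, -0.017, 0.196]
contact_force: [18.8, -0.1, 2.1]
opening: 0.494
```

Request:
step_arm([
  {"translation": [0,0,0],"rot": [0,0,0]},
  {"translation": [0,0,0],"rot": [0,0,0]},
  {"translation": [0,0,0],"rot": [0,0,0]},
  {"translation": [0,0,0],"rot": [0,0,0]},
  {"translation": [0,0,0],"rot": [0,0,0]},
  {"translation": [0,0,0],"rot": [0,0,0]},
  {"translation": [0,0,0],"rot": [0,0,0]},
  {"translation": [0,0,0],"rot": [0,0,0]},
])

```text
clock: 25.8
eef_pos: [509.6, 165.4, 330.6]
tcp_rot: [-3.141, -0.017, 0.196]
contact_force: [19.6, 0.1, 2.3]
opening: 0.492
```

```bash
python3 chk.py 15; python3 -c "
from h import *
grab('top','t15')"
```

```text
wrist (207, 198, 102, 61)
scene ((350.8793029785156, 193.0517120361328), (21.726354598999023, 12.4415864944458), 21.801406860351562)
best a -0.34199999999999997
[-67.15469548 179.5988547  330.60495205] [18.67065681 -3.36925938  1.79319182]
```

View pics/s15.png

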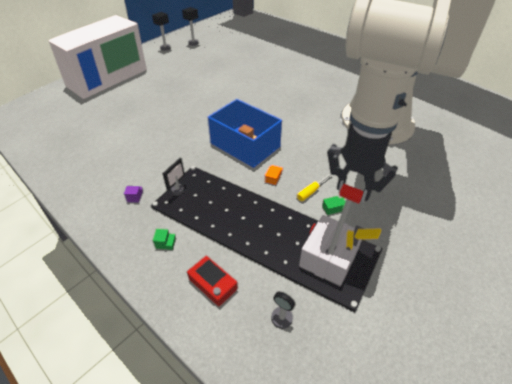

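View pics/t15.png

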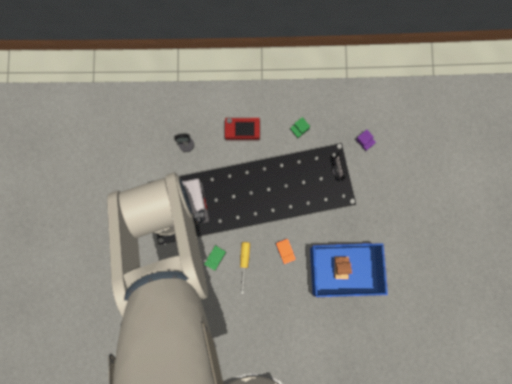

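Both offcuts are in the bin at top-view (343,267). The catch is still back, and the lever has been steady at its stop for 1 s at 19 N. The bystanders are unmoved, so I'm handing in.

```bash
python3 -c "
from rig import ticket
print(ticket.sign_off())"
```

```text
the job is handed in; nothing more can be done
None
```

The job is handed in. Both offcuts are in the blue bin, the safety catch is fully back, and the arm is still holding the lever at its stop. No verdict was reported.

- **Offcuts:** I placed the pale one first, then the brown one. The last top view shows them stacked in the bin.
- **Catch:** I pushed it until the force climbed to about 10 N with almost no further motion. The scene view then showed the tab end within about 2 px of its fully-back position.
- **Lever:** I pinched the red grip by its ends and pulled after the catch was back. The pull stalled, with force rising from 9 N to about 19 N. It held steady for a 1 s check at 110 N squeeze.
- **Angle reading:** The scene view reads the lever at about 0.69 of 0.70 rad. That small difference is within measuring error.
- **Off-centre grip:** The wrist view puts the grip about 13 mm off the pads' centre. It drifted there during the first part of the pull, then stayed about put. The gripper had to travel further than the nominal 106 mm to reach the stop.
- **Bystanders:** The screwdriver, lens mount, power meter and look-alikes look unmoved in the last views. The clock was about 26 s at hand-in.

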